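Open the lens-sealing nest by its twin catches

TASK

The lens of the road stud in the sealing nest has set: open the nest's cover. Press the two catch keys at the front of the nest down together, one fingertip on each, and keep both right down until the cover has sprung up and come to rest half open; then let the keys go and push the cover over backwards with a fingertip until it rests against its open stop. Only press and push: the stud stays seated in the nest and the other things on the bench stay where they are.

Things in the scene. Friction and masses are not known exactly. Their poses are not given: they have to be found in the camera images.
- nest: Lens-sealing nest fixed to the bench: aluminium base plate 234 x 170 mm, top 18 mm over the bench, with a hinged cover over a road stud and two keys on the front. Origin on the bench under the stud's centre; x runs from the keys to the cover's hinge, y to the left seen from the keys, z up. The plate spans x = -142 to 92 mm; hinge posts at (84, +-79) mm are 84 mm high. Place and heading vary.
- key_left (a joint): Left (+y) catch key, a sprung bell crank (rad): 0 up, 0.2 right down on its stop; it springs back. Its pad sinks 8 mm, against 3 N at first, 6 N fully down, and draws its hook forward off the cover's front edge; the hook lets go at about 0.12. Each hook alone holds the cover: both keys must be down at once. Hook: nest x -88 to -67, y 30 mm, up to 89 mm over the bench.
- key_right (a joint): The right (-y) catch key, the same as the left one, at nest y = -30 mm: 0 at rest, 0.2 pressed right down.
- key_left_pad (a point): Middle of the upper face of the left key's black ribbed pad, nest (-125, +30) mm, 42 mm over the bench when up. The pad is 28 mm (nest x) by 24 mm (nest y), 5 mm thick. The two pads' centres lie 60 mm apart along nest y, with a gap of 36 mm between the pads. Its axes are the key's.
- key_right_pad (a point): Middle of the upper face of the right key's pad, nest (-125, -30) mm, otherwise as the left one.
- cover (a joint): Cover hinge (rad): 0 shut and latched, 1.75 open on its stop. When both hooks are off, a spring lifts the cover to 0.9, where it rests half open; a damper (0.45 Nm s/rad) makes this take some 2 s. The edge swings up and back, away from the keys. From 0.9 on it must be pushed, 2 to 4 N at the front bar; left before upright (1.57) it sinks back, beyond it sinks slowly to the stop and stays.
- cover_edge (a point): Middle of the underside of the cover's front bar, 144 mm from the hinge axis, moving with the cover (x axis along the cover to the hinge). Cover: plate 140 mm wide, 8 mm thick, front edge 156 mm from the hinge axis; a round 96 mm window leaves a front bar 23 mm wide: push there. Point at nest x, height (mm): -60, 70 shut; -9, 184 half open; 80, 218 upright; 106, 216 fully open.
- cover_hinge (a point): Middle of the cover's hinge axis, nest (84, 0) mm, 74 mm over the bench; the axis runs along nest y.
- stud: The road stud under the cover: fluted grey housing 128 mm across with a clear lens, 47 mm high, loose between four black dowels on the nest's plate (18 mm over the bench). Origin at the centre of its underside. To be left where it is.
- spare_lens: Bystander: spare clear lens, 121 mm across, 14 mm high, loose on the bench well to one side of the keys. Origin at the centre of its underside. Not to be moved.
- oil_bottle: Bystander: white dosing bottle, 38 mm thick, 105 mm high, standing loose on the bench to the left of the keys. Origin at the centre of its underside. Not to be moved.
- insert_tray: Bystander: small black tray of brass inserts, 62 x 90 x 22 mm, beside the nest on its left. Origin at the centre of its underside. Not to be moved.
- dust_brush: Bystander: flat dusting brush, 24 x 168 x 10 mm, lying along the right side of the nest. Origin at the centre of its underside. Not to be moved.
- tweezers: Bystander: steel tweezers, 14 x 126 x 10 mm, on the bench well to one side of the keys. Origin at the centre of their underside. Not to be moved.
There are look-alikes about, which are no part of the job. Leave any turquoise look-alike of the stud alone.

How it is judged (in metres and radians):
On the way, in this order (a step that is already met when the one before it is completed fails the run):
1. both catch keys are pressed right down at the same time by the fingers (each beyond 0.14 of its 0.2 rad) while the cover is not yet up (contact force between the fingers and nest above 2 N and value of joint each of key_left, key_right above 0.14 rad and value of joint cover below 0.8 rad), for 0.1 s.
2. the cover has sprung up (beyond 0.8 rad) and the fingers still hold both keys down (contact force between the fingers and nest above 2 N and value of joint each of key_left, key_right above 0.14 rad and value of joint cover above 0.8 rad), for 0.1 s.
3. the fingers push the cover on beyond 1.2 rad (value of joint cover above 1.2 rad and contact force between the fingers and nest above 0.3 N), for 0.05 s.
At the end, for the whole second after the job is handed in: The cover rests at its open stop (beyond 1.68 of 1.75 rad, turning slower than 0.03 rad/s), both keys are back up (below 0.03 rad), and the stud is still seated in the nest (within 12 mm of its centre, not raised more than 6 mm, tilted less than 0.1 rad) (value of joint cover above 1.68 rad and velocity of joint cover below 0.03 rad/s and value of joint each of key_left, key_right below 0.03 rad and horizontal distance between stud and nest below 0.012 m and z of stud in the frame of nest below 0.024 m and angle between stud's own z axis and vertical below 0.1 rad); the robot touches nothing.
It fails at once if the stud is moved out of its seat in the nest (more than 12 mm aside, 6 mm up or 0.1 rad tilted) (not (horizontal distance between stud and nest below 0.012 m and z of stud in the frame of nest below 0.024 m and angle between stud's own z axis and vertical below 0.1 rad)).
It fails at once if the spare lens, bottle, tray, brush or tweezers are moved by more than 20 mm, or the bottle is tipped (distance of any of spare_lens, oil_bottle, insert_tray, dust_brush, tweezers from where it was at the start of the episode above 0.02 m or angle between oil_bottle's own z axis and vertical above 0.3 rad).
It also fails if it takes over 46 s, if anything falls off the work surface, if the arm or the gripper's body presses on something with over 40 N, if the wrist force passes 120 N, or if a joint passes its speed limit or range.

ROBOT

A 6-joint arm with a two-finger parallel gripper is mounted at the origin on a cart in front of the work surface, level with it; the furniture and walls round the work are solid. World frame = base frame: x ahead of the robot, y to its left, z up, the work surface at z = 0. Lengths are in m, angles in degrees, forces in N, time in s.
With the tool pointing down it reaches from about 0.35 to 0.875 m from the base axis. Payload 4.2 kg.
Tool frame: the origin (TCP) lies where the fingers leave the gripper's body, on its centre line; the fingertips stand 70 mm ahead of it and the grasp point (between the pads) lies 51 mm ahead of it; z points along the fingers, y is the direction in which the jaws open and shut (so a half turn about z gives the same grasp; the last joint's range is limited). The gripper opens to 87 mm and grips with 3 to 60 N. Pads are 19 mm wide; open, the fingers measure 117 mm over their backs; the gripper's body (75 mm by 190 mm) begins 51 mm behind the grasp point.
Start: joints at [-56.23, 22.042, 0.453, 0, -68.411, -14.817], TCP at [0.203, -0.591, 0.292] pointing down, gripper open.
Joint ranges: [-179.83, 179.83], [-69.29, 118.12], [-61.27, 80.66], [-181.25, 117.63], [-171.15, -9.14], [-177.46, 177.46]. Speed limits (degrees/s): [159.86, 159.86, 180, 180, 180, 180].

INTERFACE

Orientations are given as a 3x3 rotation matrix whose columns are the frame's x, y, z axes.
In Python, from station import sense, capture, camera_model, finish_job gives the robot as it stands.
- The arm moves only by the shell command python3 -m inch 'ROWS'. ROWS is JSON, a list of rows, each an object with "hand": the closure, from 0 (fully open) to 1 (shut); "slide": the shift along the world's x, y, z in cm, a list of three; "yaw": the turn about the world's z in rad. A call has 1 to 10 rows; each row is the pose to reach, as a shift and turn from the pose commanded when the call began; what a row does not reach only later rows make up. A row lasts 1/8 s, in which the tool goes at most 62.5 mm and 10.7 degrees, less where a joint would pass 70% of its speed; a pose out of reach is approached as far as the arm can. A call with a gripper value outside its range is refused whole. The fingers move at their own pace and stop on an object; the grip force is fixed at half the most. Time passes only in rows, so rows that repeat a pose let the fingers close. It gives the time, the measured TCP pose, the force and the opening at its end, in the units of the state.
- sense(): the state, without advancing time (a new reading comes with each control period).
- capture(name): name is "side" or "top"; returns the picture (400x640x3 uint8, blue, green, red); there is no depth.
- camera_model(name): a dict with "mtx" (3x3 intrinsics, pixels), "xyz" and "orientation" of the camera in the world. Camera axes: x right, y up, looking along -z (the intrinsics and any distortion apply to the point x, -y, -z); pixel columns grow to the right and rows downward; lengths in m; the calibration is good to about 2 mm. A picture is of the moment at which its call begins. camera_model takes no time and is no camera call.
- finish_job(): hands the job in, once; it reports no verdict.
The state is a dict: "time_s": time; "joints": joint angles; "joint_velocities": joint speeds; "effort": joint torques, N m; "tcp_pos": TCP position; "ee_rot": TCP orientation; "wrist_force": force on the tool from outside, world axes, zero at the start; "moment": the same for the moment, N m; "gripper_width": opening from 0.0 (shut) to 1.0 (fully open).
Only numpy, scipy, OpenCV 4.12 (cv2) and the standard library are available. Lean on these libraries where they do the work, as an engineer would, in place of code of your own. Each camera call takes 0.05 s, during which the arm holds its last target. There are 200 camera calls.

## Working session

There is one attempt and no reset: what is moved stays moved. The work goes in short steps, Python scripts to look and compute and a shell command to move; the robot and the scene stay as the last step left them, time stands still between calls to the robot, and variables do not carry over. Pictures are saved under pics/ and viewed, about 8 in all and at most 12, crops included, and the job is handed in when it is done.

```bash
ls; mkdir -p pics; python3 - <<'E'
from station import *
import cv2,json
s=sense();print(s['time_s'],s['tcp_pos'],s['ee_rot'],s['gripper_width'])
for n in('top','side'):
    cv2.imwrite(f'pics/{n}0.png',capture(n));print(n,camera_model(n))
E
```

```text
pics
0.0 [ 0.20288927 -0.5906804   0.29117798] [[-9.45833617e-01 -3.24650852e-01 -7.70037699e-04]
 [-3.24651755e-01  9.45831508e-01  1.99918340e-03]
 [ 7.92893225e-05  2.14088896e-03 -9.99997705e-01]] 0.9985023548317352
top {'mtx': array([[505.18545803,   0.        , 319.10435226],
       [  0.        , 505.18545803, 200.67860222],
       [  0.        ,   0.        ,   1.        ]]), 'xyz': array([ 0.42166867, -0.01153219,  1.31320333]), 'orientation': array([[-4.62168991e-03,  9.93034427e-01, -1.17733881e-01],
       [-9.99989319e-01, -4.58444751e-03,  5.87140570e-04],
       [ 4.33060040e-05,  1.17735337e-01,  9.93045008e-01]])}
side {'mtx': array([[374.66703613,   0.        , 318.23371251],
       [  0.        , 374.66703613, 208.16442212],
       [  0.        ,   0.        ,   1.        ]]), 'xyz': array([0.45563876, 0.81006597, 0.82620758]), 'orientation': array([[-0.9847897 ,  0.12099525, -0.12469726],
       [-0.17372193, -0.67264023,  0.71928841],
       [ 0.00315409,  0.73001046,  0.68342869]])}
```

View pics/top0.png

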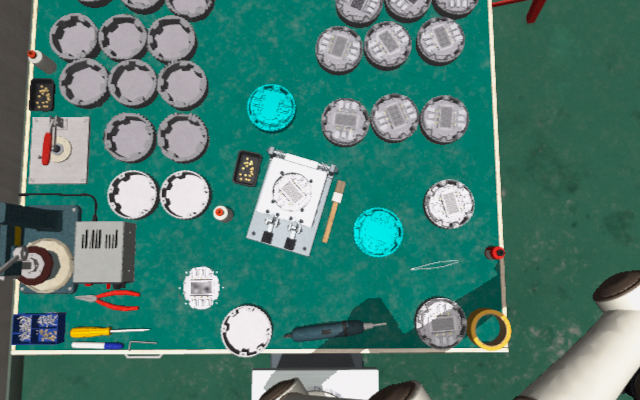

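View pics/side0.png

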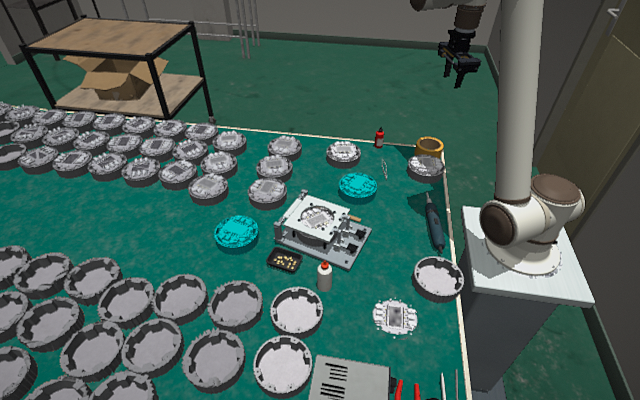

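Top view: the nest is at about (290,203), its black pads at (268,236) and (291,243), the hinge on the far side at y≈160. Look-alikes are the turquoise studs (271,107) and (378,232), the grey studs upper right, and the press fixture at (58,148), none of which have two keys. The bottle is at (222,213), tray (248,168), brush (334,210). The side view agrees, with the nest at (323,230) and the keys towards the robot.

```bash
cat > h.py <<'E'
import numpy as np,cv2
from station import *
def ray(n,u,v):
    c=camera_model(n);K=c['mtx'];d=np.array([(u-K[0,2])/K[0,0],-(v-K[1,2])/K[1,1],-1]);return np.array(c['xyz']),np.array(c['orientation'])@d
def onz(n,u,v,z):
    o,d=ray(n,u,v);return o+d*(z-o[2])/d[2]
def proj(n,p):
    c=camera_model(n);q=np.array(c['orientation']).T@(np.array(p)-c['xyz']);K=c['mtx'];return K[0,2]-K[0,0]*q[0]/q[2],K[1,2]+K[1,1]*q[1]/q[2]
E
python3 - <<'E'
from h import *
im=cv2.imread('pics/top0.png')
cv2.imwrite('pics/crop1.png',cv2.resize(im[140:265,235:355],None,fx=4.8,fy=4.8,interpolation=cv2.INTER_CUBIC))
roi=(im[222:255,255:312].max(2)<60).astype('uint8')
n,l,st,c=cv2.connectedComponentsWithStats(roi)
for i in range(1,n):
    if st[i,4]>15: u,v=c[i]+[255,222];print(st[i],u,v,onz('top',u,v,.042))
E
```

```text
[ 7 10 10 11 74] 266.5135135135135 236.77027027027026 [0.48167109 0.12027868 0.042     ]
[30 17 10 11 67] 289.3134328358209 243.76119402985074 [0.46389439 0.06295081 0.042     ]
```

View pics/crop1.png

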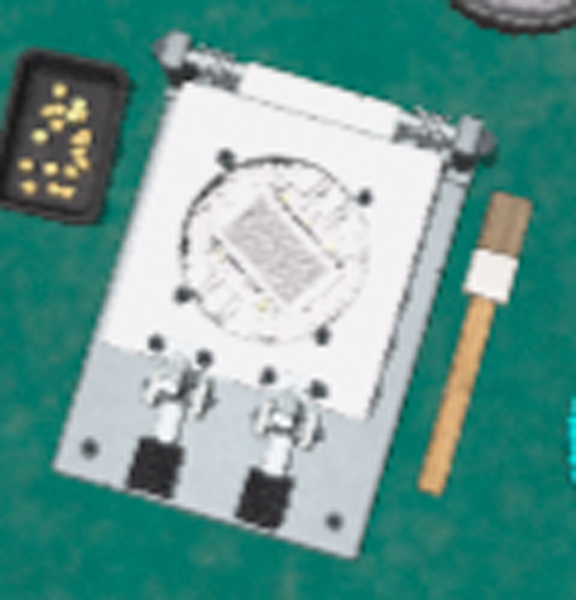

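The pads measure 60.0 mm apart, as described, so the choice is right. Next I'll work out the nest frame, cross-check it, and get clearances and moves.

```bash
python3 - <<'E'
from h import *
L=np.array([.48167,.12028]);R=np.array([.46389,.06295])
pl,pr=onz('top',235+172/4.8,140+48/4.8,.084),onz('top',235+471/4.8,140+135/4.8,.084)
print('posts',pl,pr,np.linalg.norm(pl-pr),'heading posts',np.degrees(np.arctan2(-(pl-pr)[0],(pl-pr)[1])))
y=(L-R)/np.linalg.norm(L-R);x=np.array([y[1],-y[0]]);O=(L+R)/2+.125*x
print('pads heading',np.degrees(np.arctan2(x[1],x[0])),'O',O,'O from posts',(pl+pr)[:2]/2-.084*x)
for n,u,v,z in[('bottle',222,212,.105),('tray',248,168,.02),('plate FL',235+55/4.8,140+468/4.8,.018),('plate FR',235+357/4.8,140+557/4.8,.018)]:
    p=onz('top',u,v,z)[:2]-O;print(n,p@x,p@y)
for p in (-.125,.03,.042),(-.125,-.03,.042): print('side px',proj('side',[*(O+p[0]*x+p[1]*y),p[2]]))
im=cv2.imread('pics/side0.png');cv2.imwrite('pics/crop2.png',cv2.resize(im[180:280,260:390],None,fx=5,fy=5,interpolation=cv2.INTER_CUBIC))
s=sense();t=O-.127*x
print('target',t,'slide cm',(np.array([*t,.16])-s['tcp_pos'])*100)
yt=np.array(s['ee_rot'])[:,1];print('yaw',np.arctan2(y[1],y[0])-np.arctan2(yt[1],yt[0]),'x',x,'y',y)
E
```

```text
posts [0.6945     0.10685234 0.084     ] [ 0.64818082 -0.04725078  0.084     ] 0.1609137540935173 heading posts -16.72933989189252
pads heading -17.230456637713846 O [0.59217013 0.05458802] O from posts [0.59111024 0.05468291]
bottle -0.10049027964266369 0.14318881143163295
tray 0.03126721770409703 0.13264002182149456
plate FL -0.14141022789043176 0.08125699552554458
plate FR -0.13951274655803736 -0.08664731960999353
side px (np.float64(351.4273460814973), np.float64(246.28582097519316))
side px (np.float64(359.79785966892354), np.float64(232.20906170367692))
target [0.47086976 0.09220743] slide cm [ 26.79929121  68.2946323  -13.12685595]
yaw -0.63133177262502 x [ 0.95512104 -0.2962158 ] y [0.2962158  0.95512104]
```

View pics/crop2.png

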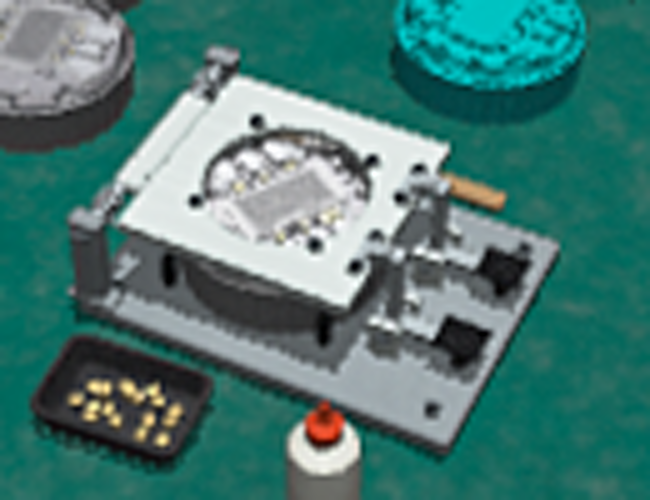

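The side view agrees: the projected pads land at (457,331) and (499,261) in the crop, and the seen ones are at (463,335) and (503,262). The bottle is about 29 mm clear of the gripper body. Next I move over at height with the fingers at about 45 mm opening.

```bash
python3 -m inch '[{"hand":0.48,"slide":[1.3,3.4,0],"yaw":-0.05},{"hand":0.48,"slide":[3.4,8.5,0],"yaw":-0.12},{"hand":0.48,"slide":[5.4,13.7,0],"yaw":-0.18},{"hand":0.48,"slide":[7.3,18.8,0],"yaw":-0.25},{"hand":0.48,"slide":[9.4,23.9,0],"yaw":-0.31},{"hand":0.48,"slide":[11.4,29,0],"yaw":-0.37},{"hand":0.48,"slide":[13.4,34.1,0],"yaw":-0.44},{"hand":0.48,"slide":[15.4,39.2,0],"yaw":-0.5},{"hand":0.48,"slide":[16.8,42.7,0],"yaw":-0.56},{"hand":0.48,"slide":[17.4,44.4,0],"yaw":-0.627}]'; python3 -m inch '[{"hand":0.48,"slide":[1.5,3.8,0],"yaw":0},{"hand":0.48,"slide":[3.5,9,0],"yaw":0},{"hand":0.48,"slide":[5.5,14.1,-1],"yaw":0},{"hand":0.48,"slide":[7.4,18.9,-2],"yaw":0},{"hand":0.48,"slide":[8.6,22,-4],"yaw":0},{"hand":0.48,"slide":[9.3,23.8,-7],"yaw":0},{"hand":0.48,"slide":[9.4,23.9,-9.5],"yaw":0},{"hand":0.48,"slide":[9.4,23.9,-12],"yaw":0},{"hand":0.48,"slide":[9.4,23.9,-13],"yaw":0},{"hand":0.48,"slide":[9.4,23.9,-13],"yaw":0}]'
python3 - <<'E'
from h import *
s=sense();print(s)
cv2.imwrite('pics/top1.png',capture('top')[140:270,220:360]); 
im=capture('side');cv2.imwrite('pics/side1.png',cv2.resize(im[130:290,250:410],None,fx=3.7,fy=3.7,interpolation=cv2.INTER_CUBIC))
E
```

```text
time_s: 1.35
tcp_pos: [0.3773, -0.1454, 0.2921]
ee_rot: [[-0.957, 0.292, -0.0], [0.292, 0.957, 0.0], [0.0, 0.0, -1.0]]
wrist_force: [0.2, -0.6, 0.7]
gripper_width: 0.521
time_s: 2.6
tcp_pos: [0.4709, 0.0917, 0.1619]
ee_rot: [[-0.956, 0.292, -0.001], [0.292, 0.956, -0.001], [0.001, -0.001, -1.0]]
wrist_force: [0.2, 0.2, 0.3]
gripper_width: 0.522
{'time_s': 2.6, 'joints': array([ 3.04861126e+01,  1.64467230e+01, -2.96133201e+01,  7.84752088e-03,
       -4.40193068e+01, -1.37461199e+02]), 'joint_velocities': array([-0.1848725 , -1.33286391,  1.37518471,  0.53023007, -0.28345498,
        0.07914001]), 'effort': array([ 2.52827432e-02, -2.84197444e+01,  1.35018066e+01,  2.97126196e+00,
       -5.27184026e-02, -2.06820500e-04]), 'tcp_pos': array([0.47086455, 0.09174442, 0.16191522]), 'ee_rot': array([[-9.56460071e-01,  2.91860962e-01, -1.14516494e-03],
       [ 2.91861923e-01,  9.56460141e-01, -7.84625945e-04],
       [ 8.66302941e-04, -1.08469343e-03, -9.99999036e-01]]), 'wrist_force': array([0.15142396, 0.17613364, 0.34622995]), 'moment': array([-0.04307886, -0.05837402, -0.00162733]), 'gripper_width': 0.5223054265384496}
```

View pics/side1.png

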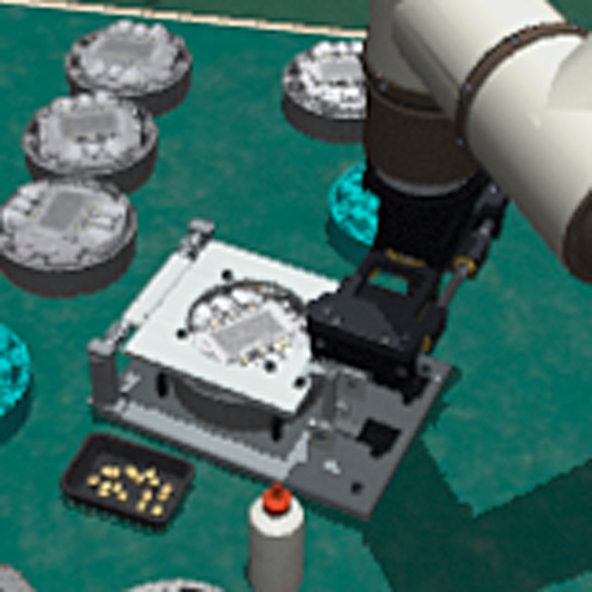

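The gripper hovers over the keys, with the left finger directly above the left pad (380,437 in the crop). The body is clear of the hooks and the bottle (277,540). Next I lower onto the pads.

```bash
python3 -m inch '[{"hand":0.48,"slide":[0,0,-2],"yaw":0},{"hand":0.48,"slide":[0,0,-4],"yaw":0},{"hand":0.48,"slide":[0,0,-4.8],"yaw":0},{"hand":0.48,"slide":[0,0,-5.2],"yaw":0},{"hand":0.48,"slide":[0,0,-5.2],"yaw":0}]'; python3 -m inch '[{"hand":0.48,"slide":[0,0,-0.2],"yaw":0},{"hand":0.48,"slide":[0,0,-0.4],"yaw":0},{"hand":0.48,"slide":[0,0,-0.5],"yaw":0},{"hand":0.48,"slide":[0,0,-0.5],"yaw":0}]'
```

```text
time_s: 3.32
tcp_pos: [0.4711, 0.092, 0.1112]
ee_rot: [[-0.957, 0.292, 0.0], [0.292, 0.957, 0.0], [-0.0, 0.0, -1.0]]
wrist_force: [-2.5, 0.5, 4.6]
gripper_width: 0.522
time_s: 3.82
tcp_pos: [0.4708, 0.0921, 0.107]
ee_rot: [[-0.957, 0.291, 0.0], [0.291, 0.957, 0.0], [-0.0, 0.0, -1.0]]
wrist_force: [-6.1, 1.9, 11.2]
gripper_width: 0.52
```

```bash
python3 -m inch '[{"hand":0.48,"slide":[0,0,-0.15],"yaw":0},{"hand":0.48,"slide":[0,0,-0.3],"yaw":0},{"hand":0.48,"slide":[0,0,-0.4],"yaw":0},{"hand":0.48,"slide":[0,0,-0.4],"yaw":0}]';python3 -m inch '[{"hand":0.48,"slide":[0,0,-0.1],"yaw":0},{"hand":0.48,"slide":[0,0,-0.1],"yaw":0},{"hand":0.48,"slide":[0,0,-0.1],"yaw":0},{"hand":0.48,"slide":[0,0,-0.1],"yaw":0},{"hand":0.48,"slide":[0,0,-0.1],"yaw":0},{"hand":0.48,"slide":[0,0,-0.1],"yaw":0},{"hand":0.48,"slide":[0,0,-0.1],"yaw":0},{"hand":0.48,"slide":[0,0,-0.1],"yaw":0}]'
python3 - <<'E'
from h import *
im=capture('side');cv2.imwrite('pics/side2.png',cv2.resize(im[130:290,250:410],None,fx=3.7,fy=3.7,interpolation=cv2.INTER_CUBIC))
E
```

```text
time_s: 4.32
tcp_pos: [0.4707, 0.0921, 0.1045]
ee_rot: [[-0.957, 0.291, 0.0], [0.291, 0.957, 0.0], [-0.0, 0.0, -1.0]]
wrist_force: [-10.6, 1.1, 23.0]
gripper_width: 0.523
time_s: 5.32
tcp_pos: [0.4707, 0.0921, 0.1043]
ee_rot: [[-0.957, 0.291, 0.001], [0.291, 0.957, 0.0], [-0.001, 0.0, -1.0]]
wrist_force: [-12.6, 2.0, 30.4]
gripper_width: 0.521
```

View pics/side2.png

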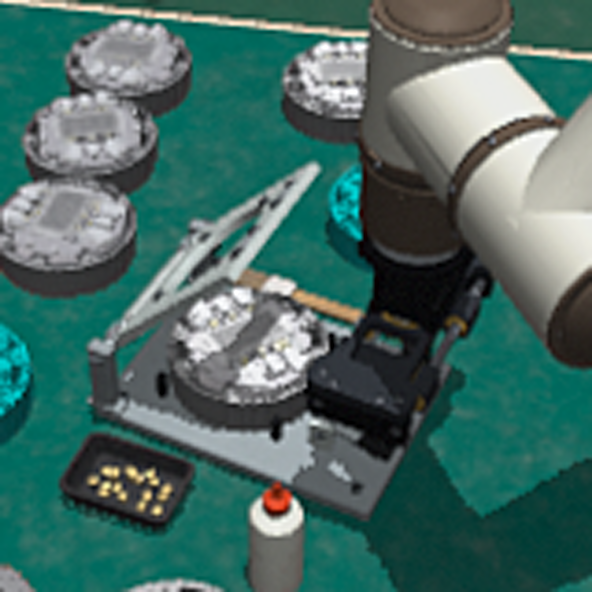

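The cover is on its way up (front edge at about (318,165)), and both pads are on their stops at 30 N in total. I keep holding.

```bash
for i in 1 2; do python3 -m inch '[{"hand":0.48,"slide":[0,0,0],"yaw":0},{"hand":0.48,"slide":[0,0,0],"yaw":0},{"hand":0.48,"slide":[0,0,0],"yaw":0},{"hand":0.48,"slide":[0,0,0],"yaw":0},{"hand":0.48,"slide":[0,0,0],"yaw":0},{"hand":0.48,"slide":[0,0,0],"yaw":0},{"hand":0.48,"slide":[0,0,0],"yaw":0},{"hand":0.48,"slide":[0,0,0],"yaw":0},{"hand":0.48,"slide":[0,0,0],"yaw":0},{"hand":0.48,"slide":[0,0,0],"yaw":0}]'; done
python3 - <<'E'
from h import *
O=np.array([.5918,.0546]);a=np.radians(-17);x=np.array([np.cos(a),np.sin(a)]);y=np.array([-x[1],x[0]])
for q in (0.85,.9,.95):
    for s in(.07,-.07): print(q,'edge corner crop px',(np.array(proj('side',[*(O+x*(.084-.156*np.cos(q))+s*y),.074+.156*np.sin(q)]))-[250,130])*3.7)
im=capture('side');cv2.imwrite('pics/side3.png',cv2.resize(im[130:290,250:410],None,fx=3.7,fy=3.7,interpolation=cv2.INTER_CUBIC))
E
```

```text
time_s: 6.62
tcp_pos: [0.4707, 0.0922, 0.1043]
ee_rot: [[-0.957, 0.291, 0.001], [0.291, 0.957, 0.0], [-0.001, 0.0, -1.0]]
wrist_force: [-12.0, 1.6, 30.3]
gripper_width: 0.518
time_s: 7.88
tcp_pos: [0.4707, 0.0922, 0.1043]
ee_rot: [[-0.957, 0.291, 0.001], [0.291, 0.957, 0.0], [-0.001, 0.0, -1.0]]
wrist_force: [-11.7, 2.0, 28.8]
gripper_width: 0.517
0.85 edge corner crop px [223.4225852  270.68124605]
0.85 edge corner crop px [311.23303091 158.18841836]
0.9 edge corner crop px [215.54456452 262.52229581]
0.9 edge corner crop px [304.17382368 150.5929252 ]
0.95 edge corner crop px [207.33617235 254.56616779]
0.95 edge corner crop px [296.79072039 143.21506612]
```

View pics/side3.png

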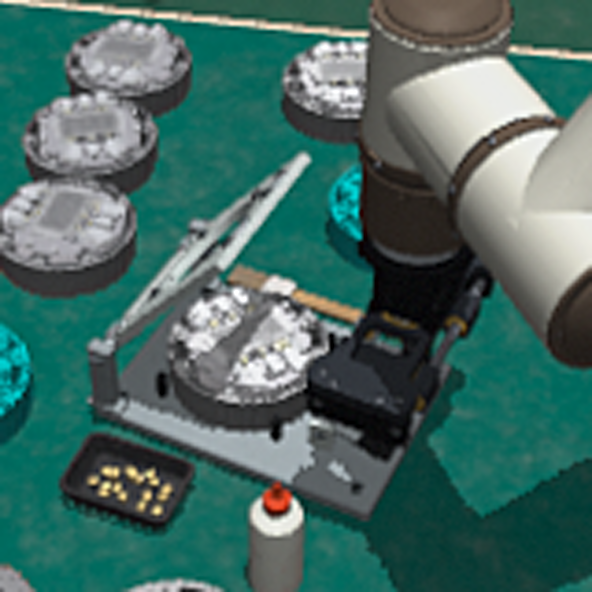

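The cover has settled at about 0.88 rad (right front corner at (309,155), against (304,151) predicted for 0.9). I hold one second more, then rise and open the fingers so that they straddle the window.

```bash
python3 -m inch '[{"hand":0.48,"slide":[0,0,0],"yaw":0},{"hand":0.48,"slide":[0,0,0],"yaw":0},{"hand":0.48,"slide":[0,0,0],"yaw":0},{"hand":0.48,"slide":[0,0,0],"yaw":0},{"hand":0.48,"slide":[0,0,0],"yaw":0},{"hand":0.48,"slide":[0,0,0],"yaw":0},{"hand":0.48,"slide":[0,0,0],"yaw":0},{"hand":0.48,"slide":[0,0,0],"yaw":0}]'
python3 -m inch '[{"hand":0.48,"slide":[0,0,0.5],"yaw":0},{"hand":0.48,"slide":[0,0,1.5],"yaw":0},{"hand":0.48,"slide":[0,0,4],"yaw":0},{"hand":0.2,"slide":[0,0,8],"yaw":0},{"hand":0,"slide":[0,0,12],"yaw":0},{"hand":0,"slide":[0,0,14.6],"yaw":0},{"hand":0,"slide":[0,0,14.6],"yaw":0}]'
python3 -m inch '[{"hand":0,"slide":[1.9,-0.6,0],"yaw":0},{"hand":0,"slide":[4.8,-1.5,0],"yaw":0},{"hand":0,"slide":[7.2,-2.2,0],"yaw":0},{"hand":0,"slide":[8.6,-2.6,0],"yaw":0},{"hand":0,"slide":[8.6,-2.6,0],"yaw":0}]'
python3 - <<'E'
from h import *
im=capture('side');cv2.imwrite('pics/side4.png',cv2.resize(im[90:290,230:430],None,fx=3,fy=3,interpolation=cv2.INTER_CUBIC))
E
```

```text
time_s: 8.93
tcp_pos: [0.4707, 0.0922, 0.1043]
ee_rot: [[-0.957, 0.291, 0.001], [0.291, 0.957, 0.0], [-0.001, 0.0, -1.0]]
wrist_force: [-12.2, 1.2, 29.1]
gripper_width: 0.521
time_s: 9.8
tcp_pos: [0.4721, 0.0924, 0.2489]
ee_rot: [[-0.956, 0.292, 0.006], [0.292, 0.956, 0.003], [-0.005, 0.005, -1.0]]
wrist_force: [0.9, 0.0, -1.0]
gripper_width: 0.887
time_s: 10.42
tcp_pos: [0.5571, 0.0657, 0.2451]
ee_rot: [[-0.956, 0.293, -0.002], [0.293, 0.956, -0.0], [0.002, -0.001, -1.0]]
wrist_force: [1.0, -0.2, 0.7]
gripper_width: 1.005
```

View pics/side4.png

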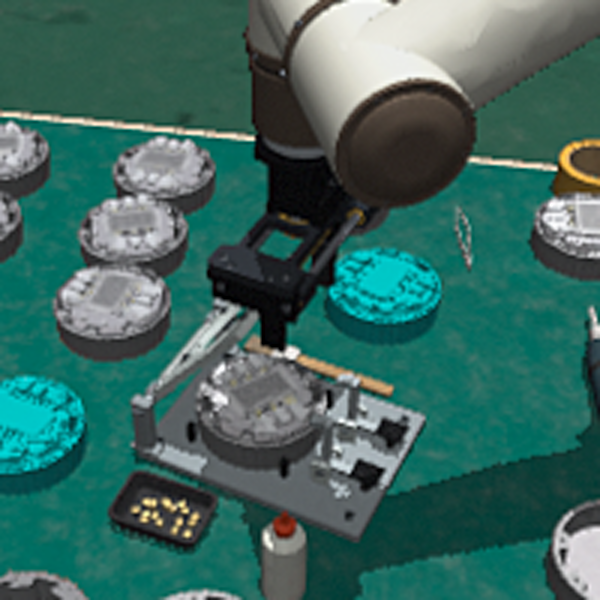

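The fingers stand just before the cover's front bar (240,310), tips below it; the keys are free again and back up (393,432 and 367,474). Now I push along nest +x (0.956, -0.292), rising with the edge.

```bash
python3 -m inch '[{"hand":0,"slide":[0.95,-0.29,0],"yaw":0},{"hand":0,"slide":[1.45,-0.44,0],"yaw":0},{"hand":0,"slide":[1.9,-0.58,0.2],"yaw":0},{"hand":0,"slide":[2.4,-0.73,0.4],"yaw":0},{"hand":0,"slide":[2.85,-0.88,0.6],"yaw":0},{"hand":0,"slide":[3.35,-1.02,0.8],"yaw":0},{"hand":0,"slide":[3.8,-1.17,1.1],"yaw":0},{"hand":0,"slide":[4.3,-1.31,1.4],"yaw":0},{"hand":0,"slide":[4.8,-1.46,1.6],"yaw":0},{"hand":0,"slide":[5.25,-1.6,1.8],"yaw":0}]'
python3 - <<'E'
from h import *
im=capture('side');cv2.imwrite('pics/side5.png',cv2.resize(im[90:290,230:430],None,fx=3,fy=3,interpolation=cv2.INTER_CUBIC))
E
```

```text
time_s: 11.72
tcp_pos: [0.61, 0.0498, 0.2642]
ee_rot: [[-0.956, 0.292, 0.0], [0.292, 0.956, -0.0], [-0.0, 0.0, -1.0]]
wrist_force: [-1.1, 0.8, -0.3]
gripper_width: 0.998
```

View pics/side5.png

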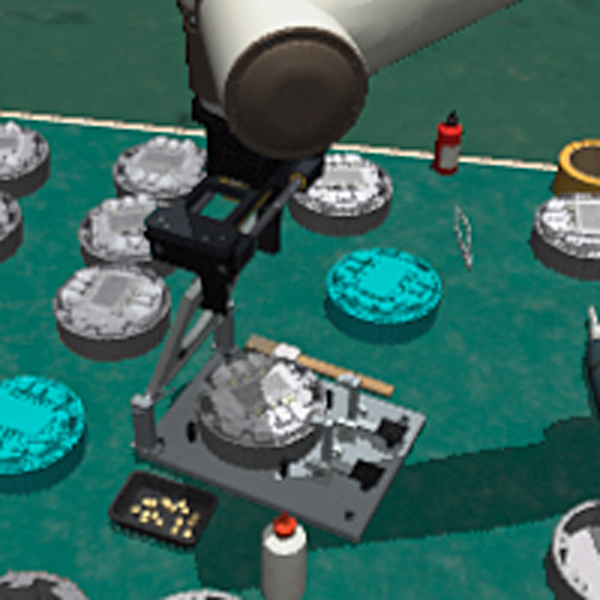

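The finger is on the bar and the cover is at about 1.15 rad, fingers on either side of the window. I continue over the top.

```bash
python3 -m inch '[{"hand":0,"slide":[0.4,-0.12,0.2],"yaw":0},{"hand":0,"slide":[0.85,-0.26,0.5],"yaw":0},{"hand":0,"slide":[1.3,-0.4,0.8],"yaw":0},{"hand":0,"slide":[1.8,-0.55,1],"yaw":0},{"hand":0,"slide":[2.3,-0.7,1.2],"yaw":0},{"hand":0,"slide":[2.75,-0.84,1.4],"yaw":0},{"hand":0,"slide":[3.2,-0.98,1.6],"yaw":0},{"hand":0,"slide":[3.65,-1.12,1.7],"yaw":0},{"hand":0,"slide":[4.1,-1.25,1.8],"yaw":0},{"hand":0,"slide":[4.5,-1.37,1.9],"yaw":0}]'
python3 -m inch '[{"hand":0,"slide":[0.4,-0.12,0],"yaw":0},{"hand":0,"slide":[0.8,-0.24,0],"yaw":0},{"hand":0,"slide":[1.2,-0.37,0],"yaw":0},{"hand":0,"slide":[1.6,-0.49,0],"yaw":0},{"hand":0,"slide":[1.9,-0.58,0],"yaw":0},{"hand":0,"slide":[2.2,-0.67,0],"yaw":0},{"hand":0,"slide":[2.4,-0.73,0],"yaw":0},{"hand":0,"slide":[2.6,-0.79,0],"yaw":0},{"hand":0,"slide":[2.6,-0.79,0],"yaw":0},{"hand":0,"slide":[2.6,-0.79,0],"yaw":0}]'
python3 - <<'E'
from h import *
im=capture('side');cv2.imwrite('pics/side6.png',cv2.resize(im[90:290,230:430],None,fx=3,fy=3,interpolation=cv2.INTER_CUBIC))
E
```

```text
time_s: 13.02
tcp_pos: [0.6548, 0.0361, 0.2833]
ee_rot: [[-0.956, 0.292, 0.0], [0.292, 0.956, -0.0], [-0.0, 0.0, -1.0]]
wrist_force: [-0.3, 1.0, -0.9]
gripper_width: 0.998
time_s: 14.28
tcp_pos: [0.6805, 0.0283, 0.2833]
ee_rot: [[-0.956, 0.292, 0.0], [0.292, 0.956, 0.0], [-0.0, 0.0, -1.0]]
wrist_force: [0.0, -0.2, 0.2]
gripper_width: 0.996
```

View pics/side6.png

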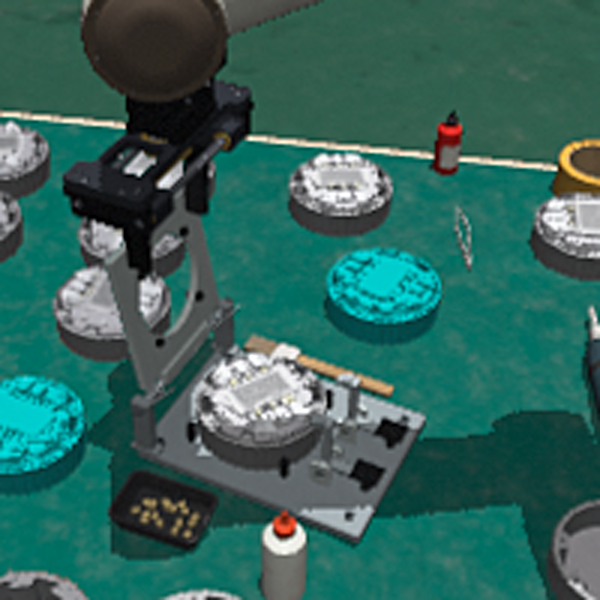

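The cover is past upright, leaning back, and the stud is seated. I back off, wait for it to sink to the stop, and check.

```bash
python3 -m inch '[{"hand":0,"slide":[-1,0.3,0],"yaw":0},{"hand":0,"slide":[-3.5,1.07,0.5],"yaw":0},{"hand":0,"slide":[-7,2.1,2],"yaw":0},{"hand":0,"slide":[-11,3.4,5],"yaw":0},{"hand":0,"slide":[-15,4.6,7],"yaw":0},{"hand":0,"slide":[-19,5.8,8],"yaw":0},{"hand":0,"slide":[-22,6.7,8],"yaw":0},{"hand":0,"slide":[-22,6.7,8],"yaw":0},{"hand":0,"slide":[-22,6.7,8],"yaw":0},{"hand":0,"slide":[-22,6.7,8],"yaw":0}]'
for i in 1 2; do python3 -m inch '[{"hand":0,"slide":[0,0,0],"yaw":0},{"hand":0,"slide":[0,0,0],"yaw":0},{"hand":0,"slide":[0,0,0],"yaw":0},{"hand":0,"slide":[0,0,0],"yaw":0},{"hand":0,"slide":[0,0,0],"yaw":0},{"hand":0,"slide":[0,0,0],"yaw":0},{"hand":0,"slide":[0,0,0],"yaw":0},{"hand":0,"slide":[0,0,0],"yaw":0},{"hand":0,"slide":[0,0,0],"yaw":0},{"hand":0,"slide":[0,0,0],"yaw":0}]' | head -1; python3 -c "
from h import *
cv2.imwrite('pics/w$i.png',capture('side'))"; done
python3 - <<'E'
from h import *
a,b=cv2.imread('pics/w1.png'),cv2.imread('pics/w2.png');print('moved px between',(cv2.absdiff(a,b)[120:290,230:400].max(2)>40).sum())
O=np.array([.5918,.0546]);t=np.radians(-17);x=np.array([np.cos(t),np.sin(t)]);y=np.array([-x[1],x[0]])
for q in(1.6,1.68,1.75):
    for s in(.07,-.07): print(q,s,(np.array(proj('side',[*(O+x*(.084-.156*np.cos(q)-.004*np.sin(q))+s*y),.074+.156*np.sin(q)-.004*np.cos(q)]))-[230,90])*3)
cv2.imwrite('pics/side7.png',cv2.resize(b[90:290,230:430],None,fx=3,fy=3,interpolation=cv2.INTER_CUBIC))
E
```

```text
time_s: 15.58
tcp_pos: [0.461, 0.0952, 0.3629]
ee_rot: [[-0.956, 0.293, -0.0], [0.293, 0.956, -0.0], [0.0, -0.0, -1.0]]
wrist_force: [-0.1, -0.2, -0.8]
gripper_width: 0.998
time_s: 16.82
time_s: 18.12
moved px between 0
1.6 0.07 [132.37431027 267.7835581 ]
1.6 -0.07 [212.58199894 183.51401434]
1.68 0.07 [119.91195672 264.07153421]
1.68 -0.07 [200.86278358 180.48676274]
1.75 0.07 [109.25549758 261.62675451]
1.75 -0.07 [190.78816043 178.60898637]
```

View pics/side7.png

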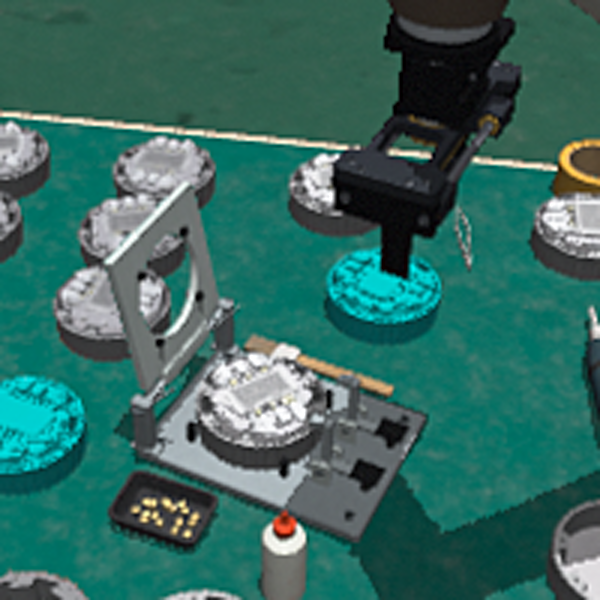

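The cover rests at its stop: its front corners are at about (108,264) and (190,182), against (109,262) and (191,179) predicted for 1.75. Nothing moved over 1.3 s. The keys are up, the stud is seated and the bystanders are in place.

```bash
python3 -c "
from station import finish_job
print(finish_job())"
```

```text
the job is handed in; nothing more can be done
None
```

The nest's cover is open on its stop, and I handed the job in at about 18 s of the 46 s allowed. No verdict is reported.

- **Keys:** I pressed both together, one fingertip on each, with about 30 N in total on their stops. I held them down until the cover came to rest half open, at about 0.88 rad in the picture (0.9 expected).
- **Cover:** I let the keys go, pushed the front bar backwards past upright with the open fingers (two fingertips, either side of the window), and backed off.
- **Last checks:** The cover's front corners match an angle of 1.75 rad to about 1 camera pixel. Two pictures 1.3 s apart show no motion around the nest. By eye, the keys are back up and the stud is seated. The tray, bottle, brush and tweezers look unmoved; the spare lens was not checked, but the arm never went low near it. The gripper is clear of everything, with wrist force under 1 N.
- **Disagreements:** None failed. The nest's heading came out at -17.2° from the pads and -16.7° from the hinge posts, so I used -17°.

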